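# Clamp a solenoid valve with a ratchet lever that has too little room to turn

### The job

Clamp the solenoid valve firmly in the fixture: turn the clamping lever clockwise, seen from above, until the screw goes no further. The two posts leave the lever only part of a turn, so lift it off its serrations to swing it back and take a new bite as often as needed. When the screw is tight, park the lever in the right-hand half of its swing (seen from the lever's side) without loosening the clamp, dropped fully down into its serrations, let go, and leave the things round the fixture where they stand.

Things in the scene. Friction and masses are not known exactly. Their poses are not given: they have to be found in the camera images.
- fixture: Fixture fixed to the worktop, plate 172 x 112 x 12 mm. Origin on the upright screw's axis at table level; x runs from the lever's side to the valve, y left as seen from the lever's side, z up. Plate: x -50 to 122, y -56 to 56 mm. Along +x: round screw housing 49 mm wide, moving jaw, pad, valve, fixed jaw (face at x = 103), all below 60 mm.
- screw_top (a point): On the screw's axis, 56 mm over the table, level of its 12 serrations. Clockwise from above moves the pad 5 mm per rad to the valve. At the start 1.8 to 2.6 rad are left to the hard end stop. Friction: about 3 N at the grip, up to 4 N as the pad presses; the screw stays where left. The lever turns it both ways when down in the serrations.
- post_left (a point): Top centre, 90 mm over the table, of the left stop post (steel, 12 mm thick) at fixture x = -20, y = +40 mm. The lever's arm swings between the posts, 0.85 rad to either side of the fixture's -x direction; it cannot pass over them even when lifted.
- post_right (a point): Top centre of the right stop post, the same at fixture x = -20, y = -40 mm.
- lever_grip (a point): Centre of the lever's upright round grip, 22 mm thick, free from z = 92 to 126 mm; 80 mm from the screw axis, z = 108 mm when down. Lifted 7 mm or more (at most 12) against a spring of 6 to 10 N the lever swings free. Let down tooth on tooth it rests 5 to 6 mm high and drops when turned on by up to 23 degrees. Teeth 30 degrees apart, play 7 degrees.
- pad: Black sprung pressure pad of the moving jaw, 8 x 80 x 26 mm. Origin level with the fixture's origin, 54 mm behind its pressing face along the fixture's x; it moves along the fixture's +x as the screw is tightened. When the screw is at its end stop the pad presses the valve with about 15 N.
- valve: The solenoid valve to be clamped: white round coil 40 mm in diameter on a bracket 72 x 40 mm, copper stubs, 99 x 41 x 46 mm over all. Lies on the base plate between pad and fixed jaw, its length along the fixture's y; origin at the centre of the bracket's underside, 12 mm over the table. It needs no handling.
- reference_leak: Bystander: turned steel cylinder 40 mm in diameter, 60 mm high with its brass top, standing on the worktop to the left of the fixture; origin at the centre of its foot.
- hex_fitting: Bystander: small brass hex fitting 19 x 22 x 18 mm on the worktop to the right of the fixture; origin at the centre of its foot.
- spare_valve: Bystander: another solenoid valve, 101 x 41 x 62 mm, on the worktop to the right of the fixture; origin at the centre of its underside.

How it is judged:
By the outcome, as a careful person would: the job done as asked, in the order asked, and still so for the second after the job is handed in, with the robot touching nothing.
It also fails if it takes over 72 s, if anything falls off the work surface, if the arm or the gripper's body presses on something with over 40 N, if the wrist force passes 120 N, or if a joint passes its speed limit or range.

### The arm

A 6-joint arm with a two-finger parallel gripper is mounted at the origin on a cart in front of the work surface, level with it; the furniture and walls round the work are solid. World frame = base frame: x ahead of the robot, y to its left, z up, the work surface at z = 0. Lengths are in m, angles in rad, forces in N, time in s.
With the tool pointing down it reaches from about 0.325 to 0.775 m from the base axis. Payload 9.3 kg.
Tool frame: the origin (TCP) lies on the centre line of the jaws, within the pads' length; the fingertips stand 8 mm ahead of it and the grasp point (between the pads) lies 11 mm behind it; z points along the fingers, x is the direction in which the jaws open and shut, and the axes are right-handed (so a half turn about z gives the same grasp; the last joint's range is limited). The gripper opens to 85 mm and grips with 20 to 120 N. Pads are 22 mm wide; open, the fingers measure 114 mm over their backs; the gripper's body (76 mm by 85 mm) begins 54 mm behind the grasp point. The pads swing forward as they close: fully open they stand 13 mm farther back than shut.
Start: joints at [-1.308, 0.259, 0.021, 1.334, 0, 1.418], TCP at [0.222, -0.503, 0.239] pointing down, gripper open.
Joint ranges: [-3.04, 3.04], [-0.91, 1.82], [-1.04, 1.36], [-1.92, 1.95], [-1.52, 1.45], [-3.14, 3.14]. Speed limits (rad/s): [2.22, 2.22, 2.79, 3.14, 3.14, 3.14].

### API

Orientations are given as a rotation vector (axis times angle).
In Python, from workcell import * gives the robot as it stands. The module is installed in compiled form; this text tells all that it offers.
- The arm moves only by the tool carry_out, never from a script. Its argument "series" is a list that holds one entry, the list of rows, each a list of 6 numbers: the shift along the tool's x, y, z as a fraction of full scale, then the turn, a rotation vector about the tool's x, y, z as a fraction of full scale. In form: [[[x, y, z, rx, ry, rz], ...]]. A call has 1 to 12 rows; each row is the pose to reach, as a shift and turn from the pose measured when the call began, along the tool's axes at that moment; what a row does not reach only later rows make up. Full scale, the value 1, is 150 mm for a shift and 1.5 rad for a turn. A row lasts 1/10 s, in which the tool goes at most 50 mm and 8.59 degrees, less where a joint would pass 70% of its speed; a pose out of reach is approached as far as the arm can. A call with a number of a shift or a turn outside -1 to 1 is refused whole. A call with a gripper value outside its range is refused whole. "fingers" is the gripper's target within -1 to 1 (shut at 1, half-way at 0, fully open at -1), set as the call begins (left out, the last holds). The fingers move at their own pace and stop on an object; the grip force is fixed at half the most. Time passes only in rows, so rows that repeat a pose let the fingers close. It gives the time, the measured TCP pose, the force and the opening at its end, in the units of the state.
- get_obs(): the state, without advancing time (a new reading comes with each control period).
- camera(name): name is "scene" or "top" or "wrist"; returns the picture (400x640x3 uint8, red, green, blue); there is no depth.
- calibration(name): a dict with "mtx" (3x3 intrinsics, pixels), "cam_to_world" (4x4, takes a point from camera to world coordinates). Camera axes: x right, y down, z forward; pixel columns grow to the right and rows downward; lengths in m; the calibration is good to about 2 mm. A picture is of the moment at which its call begins: read the wrist's pose just before it. calibration takes no time and is no camera call; for the wrist camera it gives the pose at the moment of the call.
- job_done(): hands the job in, once; it reports no verdict.
The state is a dict: "time": time; "joint_positions": joint angles; "dq": joint speeds; "tau": joint torques, N m; "eef_pos": TCP position; "tool_rot": TCP orientation; "force": force on the tool from outside, world axes, zero at the start; "wrist_torque": the same for the moment, N m; "gripper_width": finger opening in m.
Only numpy, scipy, OpenCV 4.12 (cv2) and the standard library are available. Lean on these libraries where they do the work, as an engineer would, in place of code of your own. Each camera call takes 0.05 s, during which the arm holds its last target.

## Working session

There is one attempt and no reset: what is moved stays moved. The work goes in short steps, Python scripts to look and compute and a tool call to move; the robot and the scene stay as the last step left them, time stands still between calls to the robot, and variables do not carry over. Pictures are saved under pics/ and viewed, and the job is handed in when it is done.

Besides the shell and the picture viewer there is one more tool, called after "Request:" in YAML: its name, and indented under it one key for each argument. carry_out: Moves the arm, as the interface text tells. Shift numbers are shares of 150 mm and turn numbers shares of 1.5 rad, none past 1 either way. Its arguments: {"type":"object","properties":{"series":{"type":"array","items":{"type":"array","items":{"type":"array","items":{"type":"number"}}}},"fingers":{"type":"number"}},"required":["series"]}

```bash
mkdir -p pics; ls
python3 - <<'E'
from workcell import *
import cv2
o=get_obs()
for k,v in o.items(): print(k,v)
for n in ("scene","top","wrist"):
    c=calibration(n); print(n,c)
    cv2.imwrite(f"pics/{n}0.png",camera(n)[:,:,::-1])
E
```

```text
pics
time 0.0
joint_positions [-1.30760380e+00  2.59244723e-01  2.07648697e-02  1.33372946e+00
  1.98750847e-06  1.41818769e+00]
dq [ 0.00042135  0.00040319 -0.00068358 -0.00021761  0.0001058   0.00177124]
tau [ 2.44836177e-03 -5.55646205e+01  3.44525814e+01  1.38480068e-02
 -1.00056275e-04  2.50828623e-05]
eef_pos [ 0.22207741 -0.50287211  0.23863886]
tool_rot [-2.63133385e+00  1.71457116e+00  1.65118463e-03]
force [1.02784599 0.36142844 0.26501684]
wrist_torque [ 0.03760087 -0.01995838  0.02760492]
gripper_width 0.08526167257804408
scene {'mtx': array([[445.49635296,   0.        , 324.40945204],
       [  0.        , 445.49635296, 193.53716247],
       [  0.        ,   0.        ,   1.        ]]), 'cam_to_world': array([[ 0.89980324, -0.26447453,  0.34699763,  0.3006778 ],
       [-0.4362173 , -0.53024713,  0.72701613, -0.59198505],
       [-0.00828275, -0.80553784, -0.59248644,  0.62885979],
       [ 0.        ,  0.        ,  0.        ,  1.        ]])}
top {'mtx': array([[377.64896982,   0.        , 318.74037195],
       [  0.        , 377.64896982, 196.27988343],
       [  0.        ,   0.        ,   1.        ]]), 'cam_to_world': array([[-0.02647294, -0.98231923,  0.18533245,  0.47443167],
       [-0.99963013,  0.02716862,  0.00121463,  0.06142785],
       [-0.00622838, -0.18523174, -0.98267513,  0.93818756],
       [ 0.        ,  0.        ,  0.        ,  1.        ]])}
wrist {'mtx': array([[299.42928302,   0.        , 316.9695667 ],
       [  0.        , 299.42928302, 197.30458726],
       [  0.        ,   0.        ,   1.        ]]), 'cam_to_world': array([[ 4.04314199e-01, -8.65407614e-01, -2.95972449e-01,
         2.98226903e-01],
       [-9.14619972e-01, -3.82764439e-01, -1.30237059e-01,
        -4.70117110e-01],
       [-5.79585652e-04,  3.23359005e-01, -9.46276185e-01,
         3.74013047e-01],
       [ 0.00000000e+00,  0.00000000e+00,  0.00000000e+00,
         1.00000000e+00]])}
```

View pics/scene0.png

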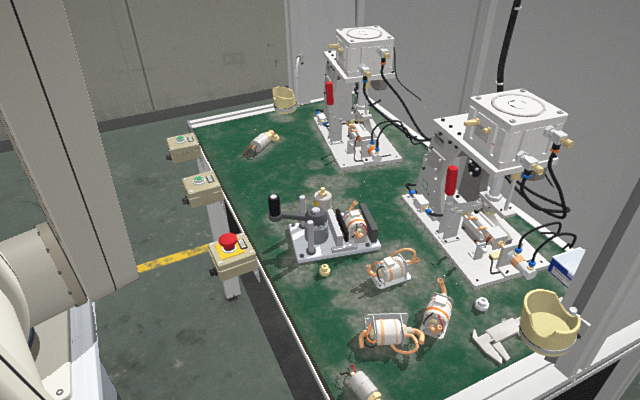

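View pics/top0.png

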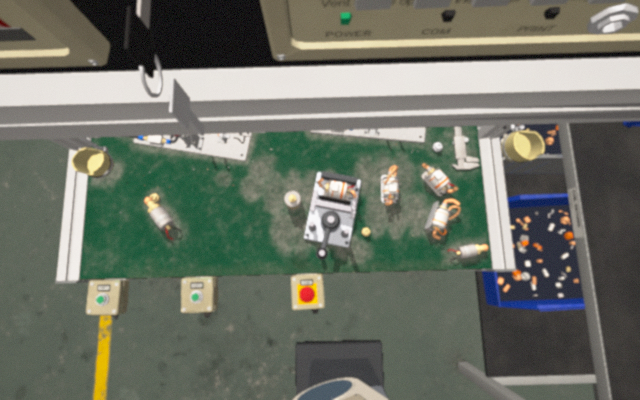

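The scene view has the fixture at about (330,230), with the black grip at (274,207). In the top view the grip is at about (322,254) and the screw at about (331,220). Zooming in.

Run:
```python
import cv2
a=cv2.imread("pics/top0.png")[150:280,270:400]; cv2.imwrite("pics/topz.png",cv2.resize(a,None,fx=4.6,fy=4.6,interpolation=cv2.INTER_CUBIC))
a=cv2.imread("pics/scene0.png")[170:290,255:415]; cv2.imwrite("pics/scenez.png",cv2.resize(a,None,fx=5,fy=5,interpolation=cv2.INTER_CUBIC))
```

```text
(no output)
```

View pics/topz.png

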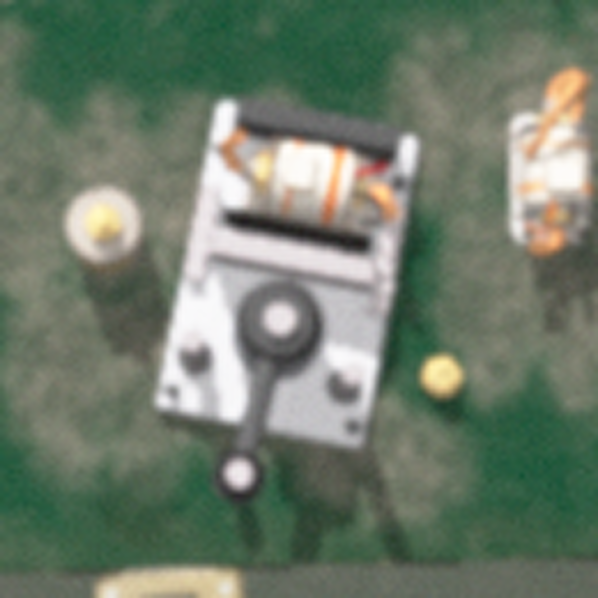

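View pics/scenez.png

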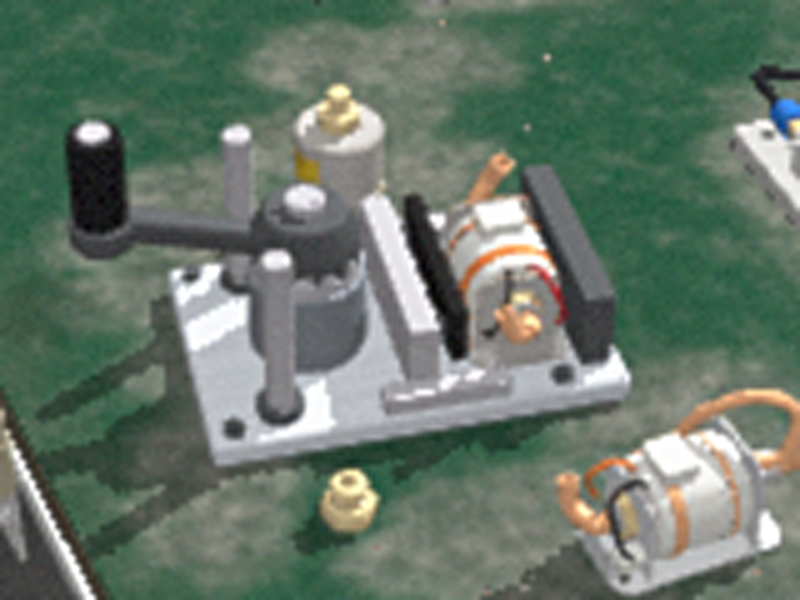

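```bash
cat > h.py <<'E'
from workcell import *
import numpy as np, cv2
def ray(n,p):
    c=calibration(n); T=c["cam_to_world"]; d=T[:3,:3]@np.linalg.inv(c["mtx"])@[p[0],p[1],1]; return T[:3,3],d
def plane(n,p,z):
    o,d=ray(n,p); return o+d*(z-o[2])/d[2]
def tri(p1,p2,n1="top",n2="scene"):
    A=np.zeros((3,3));b=np.zeros(3); L=[]
    for n,p in((n1,p1),(n2,p2)):
        o,d=ray(n,p); d=d/np.linalg.norm(d);P=np.eye(3)-np.outer(d,d);A+=P;b+=P@o;L.append((P,o))
    x=np.linalg.solve(A,b); return x,[np.linalg.norm(P@(x-o)) for P,o in L]
E
python3 - <<'E'
from h import *
t=lambda x,y:((x+.5)/4.6-.5+270,(y+.5)/4.6-.5+150)
s=lambda x,y:((x+.5)/5-.5+255,(y+.5)/5-.5+170)
for n,a,b,z in [("grip",t(240,473),s(92,131),.126),("pl",t(193,340),s(236,132),.09),("pr",t(346,372),s(276,258),.09),("hub",t(281,318),s(305,195),.09)]:
    print(n,plane("top",a,z).round(4),plane("scene",b,z).round(4),tri(a,b))
E
```

```text
grip [0.5058 0.0592 0.126 ] [0.5048 0.062  0.126 ] (array([0.50492337, 0.05941754, 0.12786173]), [np.float64(0.0008633886946354213), np.float64(0.0008633886946353578)])
pl [0.5724 0.0803 0.09  ] [0.5716 0.0821 0.09  ] (array([0.57159229, 0.08047058, 0.09122148]), [np.float64(0.0006441595575521698), np.float64(0.0006441595575521528)])
pr [0.5546 0.006  0.09  ] [0.5533 0.0024 0.09  ] (array([0.55483858, 0.00579872, 0.086891  ]), [np.float64(9.615084917274772e-05), np.float64(9.61508491726722e-05)])
hub [0.582  0.0368 0.09  ] [0.5792 0.0322 0.09  ] (array([0.58196288, 0.03690827, 0.08588979]), [np.float64(0.000607952481586568), np.float64(0.0006079524815865812)])
```

```bash
cat >> h.py <<'E'
from scipy.spatial.transform import Rotation as R
C=np.array([.5827,.0381]); 
def down(yaw):  # tool x at world yaw, z down
    return R.from_matrix(np.array([[np.cos(yaw),np.sin(yaw),0],[np.sin(yaw),-np.cos(yaw),0],[0,0,-1]]))
def row(pos,yaw,o=None):
    o=o or get_obs(); r0=R.from_rotvec(o["tool_rot"])
    d=r0.inv().apply(np.array(pos)-o["eef_pos"])/.15
    w=(r0.inv()*down(yaw)).as_rotvec()/1.5
    return np.r_[d,w].round(3).tolist()
def yawof(o):
    m=R.from_rotvec(o["tool_rot"]).as_matrix(); return np.arctan2(m[1,0],m[0,0])
E
python3 - <<'E'
from h import *
o=get_obs(); p0=o["eef_pos"];y0=yawof(o); p1=np.array([.505,.0595,.20]); y1=1.30
pose=dict(o)
for k in range(1,6):
    f=k/5; p=p0+(p1-p0)*f; y=y0+(y1-y0)*f
    print(row(p,y,pose)); pose["eef_pos"]=p; pose["tool_rot"]=down(y).as_rotvec()
E
```

```text
[-0.534, -0.648, 0.052, -0.0, 0.001, -0.327]
[-0.165, -0.823, 0.052, -0.0, 0.0, -0.327]
[0.242, -0.804, 0.052, -0.0, -0.0, -0.327]
[0.593, -0.594, 0.052, 0.0, 0.0, -0.327]
[0.803, -0.245, 0.052, 0.0, 0.0, -0.327]
```

Request:
carry_out:
  series:
    - [[-0.534, -0.648, 0.052, 0, 0, -0.327], [-0.534, -0.648, 0.052, 0, 0, -0.327], [-0.534, -0.648, 0.052, 0, 0, -0.327], [-0.534, -0.648, 0.052, 0, 0, -0.327]]
  fingers: -1

```text
time: 0.55
eef_pos: [0.2796, -0.3873, 0.2312]
tool_rot: [-2.972, 1.012, 0.001]
force: [0.5, 0.2, -1.3]
gripper_width: 0.0853
```

Request:
carry_out:
  series:
    - [[-0.165, -0.823, 0.052, 0, 0, -0.327], [-0.165, -0.823, 0.052, 0, 0, -0.327], [-0.165, -0.823, 0.052, 0, 0, -0.327], [-0.165, -0.823, 0.052, 0, 0, -0.327]]

```text
time: 0.95
eef_pos: [0.336, -0.2711, 0.2236]
tool_rot: [-3.129, 0.246, 0.0]
force: [0.2, -0.3, -0.6]
gripper_width: 0.0853
```

Request:
carry_out:
  series:
    - [[0.242, -0.804, 0.052, 0, 0, -0.327], [0.242, -0.804, 0.052, 0, 0, -0.327], [0.242, -0.804, 0.052, 0, 0, -0.327], [0.242, -0.804, 0.052, 0, 0, -0.327]]

```text
time: 1.35
eef_pos: [0.3913, -0.1547, 0.2159]
tool_rot: [-3.092, -0.536, -0.001]
force: [-0.9, -0.5, 0.6]
gripper_width: 0.0855
```

Request:
carry_out:
  series:
    - [[0.593, -0.594, 0.052, 0, 0, -0.327], [0.593, -0.594, 0.052, 0, 0, -0.327], [0.593, -0.594, 0.052, 0, 0, -0.327], [0.593, -0.594, 0.052, 0, 0, -0.327]]

```text
time: 1.75
eef_pos: [0.4458, -0.0379, 0.2081]
tool_rot: [-2.862, -1.284, -0.002]
force: [0.1, -0.8, -1.2]
gripper_width: 0.085
```

Request:
carry_out:
  series:
    - [[0.803, -0.245, 0.052, 0, 0, -0.327], [0.803, -0.245, 0.052, 0, 0, -0.327], [0.803, -0.245, 0.052, 0, 0, -0.327], [0.803, -0.245, 0.052, 0, 0, -0.327], [0.803, -0.245, 0.052, 0, 0, -0.327]]

```text
time: 2.25
eef_pos: [0.4984, 0.0774, 0.2002]
tool_rot: [-2.463, -1.943, -0.002]
force: [-0.7, 0.1, 0.2]
gripper_width: 0.0855
```

Run:
```python
from h import *
o=get_obs(); print(o["eef_pos"],yawof(o),o["joint_positions"],o["force"])
c=calibration("wrist"); np.savez("w1.npz",T=c["cam_to_world"],K=c["mtx"]); print(c["cam_to_world"])
cv2.imwrite("pics/wrist1.png",camera("wrist")[:,:,::-1])
T=c["cam_to_world"]
for n,p in [("grip",(.505,.0595,.126)),("screw",(*C,.09)),("pl",(.572,.0808,.09)),("pr",(.5545,.005,.09))]:
    q=np.linalg.inv(T)@np.r_[p,1]; q=c["mtx"]@q[:3]; print(n,q[:2]/q[2])
print(row([.505,.0595,.105],1.30))
```

```text
[0.49841156 0.07737467 0.20018544] 1.3360348001393947 [-0.01513487  0.19721857 -0.16115789  1.21432515  0.00456546  0.21961654] [-0.67371262  0.14949193  0.18084059]
[[ 0.23219742  0.92022634  0.31506798  0.41681907]
 [ 0.97265968 -0.22106924 -0.07114445  0.09536061]
 [ 0.00418284  0.32297348 -0.94639877  0.33570543]
 [ 0.          0.          0.          1.        ]]
grip [296.9701023  225.23849395]
screw [298.09856101 286.3957245 ]
pl [339.06376303 267.97274939]
pr [256.57451033 268.69562958]
[-0.104, 0.072, 0.635, -0.002, -0.003, 0.022]
```

View pics/wrist1.png

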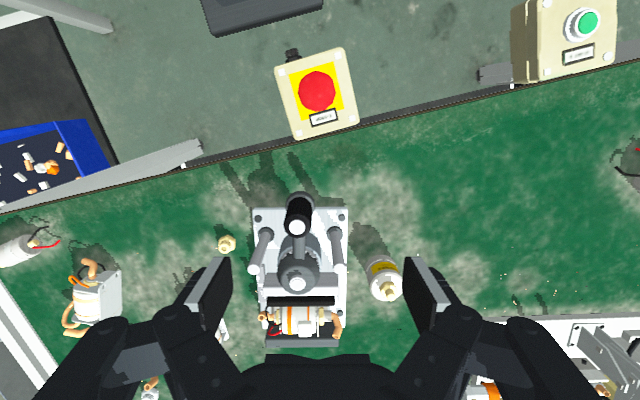

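Run:
```python
import cv2
a=cv2.imread("pics/wrist1.png")[180:340,220:380]; cv2.imwrite("pics/wrist1z.png",cv2.resize(a,None,fx=3.7,fy=3.7,interpolation=cv2.INTER_CUBIC))
```

```text
(no output)
```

View pics/wrist1z.png

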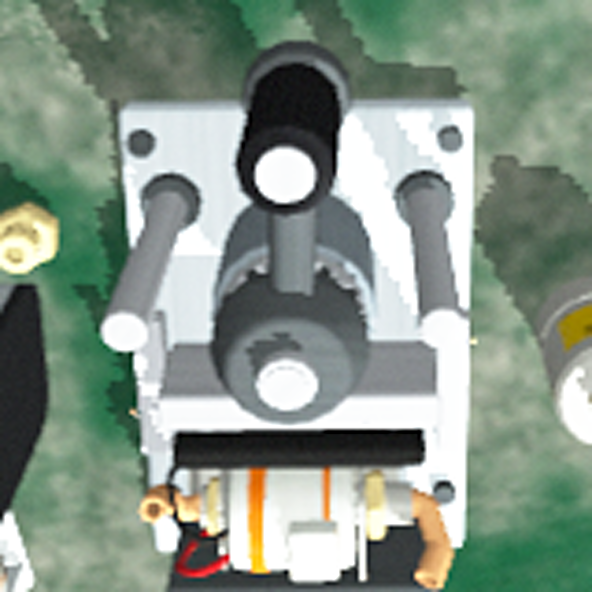

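Zoomed wrist view: grip top at (285,175), right post top at (125,332), left post top at (444,328), screw cap at (287,385).

Run:
```python
from h import *
d=np.load("w1.npz");T=d["T"];K=d["K"]
def pl(X,Y,z):
    p=((X+.5)/3.7-.5+220,(Y+.5)/3.7-.5+180); v=T[:3,:3]@np.linalg.inv(K)@[*p,1]; return T[:3,3]+v*(z-T[2,3])/v[2]
g=pl(285,175,.126);r=pl(125,332,.09);l=pl(444,328,.09); h=pl(287,385,.09)
yf=(l-r)/np.linalg.norm(l-r); xf=np.array([yf[1],-yf[0],0]); s=(l+r)/2+.02*xf
print("g",g,"r",r,"l",l,"h",h,np.linalg.norm(l-r)); print("xf",xf,np.arctan2(xf[1],xf[0]),"screw",s)
v=(g-s)[:2]; print(np.linalg.norm(v), np.arctan2(v[1],v[0]))
```

```text
g [0.50631446 0.0589125  0.126     ] r [0.55449703 0.00189353 0.09      ] l [0.57245661 0.08125383 0.09      ] h [0.57953562 0.03803419 0.09      ] 0.0813670934926403
xf [ 0.97533654 -0.22072298  0.        ] -0.22255567395794704 screw [0.58298355 0.03715922 0.09      ]
0.0796953825607703 2.8651289735311005
```

Run:
```python
from h import *
print(row([.5058,.0590,.15],1.294)); print(row([.5058,.0590,.104],1.294))
```

```text
[-0.105, 0.078, 0.335, -0.002, -0.003, 0.026]
[-0.106, 0.078, 0.642, -0.002, -0.003, 0.026]
```

Request:
carry_out:
  series:
    - [[-0.105, 0.078, 0.2, -0.002, -0.003, 0.026], [-0.105, 0.078, 0.335, -0.002, -0.003, 0.026], [-0.106, 0.078, 0.5, -0.002, -0.003, 0.026], [-0.106, 0.078, 0.642, -0.002, -0.003, 0.026], [-0.106, 0.078, 0.642, -0.002, -0.003, 0.026], [-0.106, 0.078, 0.642, -0.002, -0.003, 0.026]]

```text
time: 2.9
eef_pos: [0.5057, 0.0584, 0.1045]
tool_rot: [2.508, 1.891, -0.001]
force: [1.0, -1.2, 1.2]
gripper_width: 0.0854
```

Run:
```python
from h import *
o=get_obs(); print(o["eef_pos"],yawof(o),o["force"])
cv2.imwrite("pics/wrist2.png",camera("wrist")[:,:,::-1])
```

```text
[0.50569645 0.05844142 0.10451154] 1.2919603079657924 [ 0.98123059 -1.19225339  1.20909435]
```

View pics/wrist2.png

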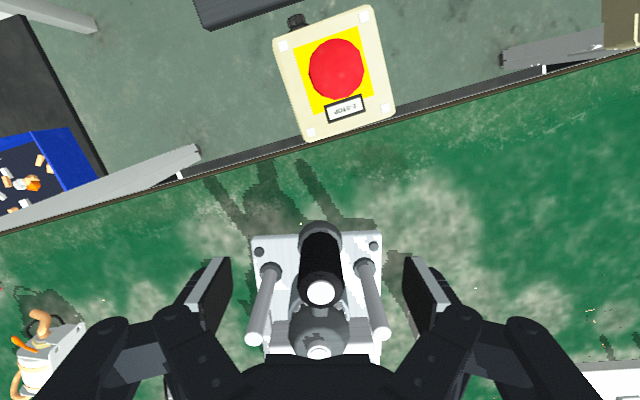

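The grip top, at (320,292), sits centred between the pads at (230) and (404). Closing.

Request:
carry_out:
  series:
    - [[0, 0, 0, 0, 0, 0], [0, 0, 0, 0, 0, 0], [0, 0, 0, 0, 0, 0], [0, 0, 0, 0, 0, 0], [0, 0, 0, 0, 0, 0], [0, 0, 0, 0, 0, 0], [0, 0, 0, 0, 0, 0], [0, 0, 0, 0, 0, 0]]
  fingers: 1

```text
time: 3.75
eef_pos: [0.5062, 0.0586, 0.1054]
tool_rot: [2.507, 1.891, 0.001]
force: [-2.1, 0.1, 6.6]
gripper_width: 0.0205
```

```bash
cat >> h.py <<'E'
C=np.array([.5830,.0375]); A0=2.919; RR=.0797
# phi: clockwise lever angle from fixture -x; grip pose
def gp(phi,z,RR=RR,C=C):
    a=A0-phi; return [C[0]+RR*np.cos(a),C[1]+RR*np.sin(a),z], a-np.pi/2
def state(o=None):
    o=o or get_obs(); v=o["eef_pos"][:2]-C; a=np.arctan2(v[1],v[0]); u=v/np.linalg.norm(v); t=np.array([u[1],-u[0]])
    print("t",round(o["time"],2),"phi %.3f yawphi %.3f r %.4f z %.4f"%(A0-a,A0-np.pi/2-yawof(o),np.linalg.norm(v),o["eef_pos"][2]),"Frad %.1f Ftan(cw+) %.1f Fz %.1f"%(o["force"][:2]@u,o["force"][:2]@t,o["force"][2]),"M",o["wrist_torque"].round(2),"w %.4f"%o["gripper_width"])
def arc(phis,zs):
    o=get_obs(); print(",".join(str(row(*gp(p,z),o)) for p,z in zip(phis,zs)))
E
python3 - <<'E'
from h import *
state(); arc(np.linspace(.1,.42,5),[.1045]*5)
E
```

```text
t 3.75 phi 0.045 yawphi 0.056 r 0.0797 z 0.1054 Frad 2.0 Ftan(cw+) -0.4 Fz 6.6 M [0.04 0.37 0.  ] w 0.0205
[0.029, 0.0, 0.006, 0.001, 0.0, 0.03],[0.071, 0.004, 0.006, 0.001, 0.0, 0.083],[0.113, 0.011, 0.006, 0.001, 0.0, 0.136],[0.154, 0.021, 0.006, 0.001, -0.0, 0.19],[0.195, 0.035, 0.006, 0.001, -0.0, 0.243]
```

Request:
carry_out:
  series:
    - [[0.029, 0, 0, 0, 0, 0.03], [0.071, 0.004, 0, 0, 0, 0.083], [0.113, 0.011, 0, 0, 0, 0.136], [0.154, 0.021, 0, 0, 0, 0.19], [0.195, 0.035, 0, 0, 0, 0.243], [0.195, 0.035, 0, 0, 0, 0.243]]

```text
time: 4.35
eef_pos: [0.5191, 0.0852, 0.1053]
tool_rot: [2.809, 1.404, 0.0]
force: [-3.3, -3.7, 5.3]
gripper_width: 0.0205
```

Run:
```python
from h import *
state(); arc(np.linspace(.5,.82,5),[.1052]*5)
```

```text
t 4.35 phi 0.419 yawphi 0.421 r 0.0797 z 0.1053 Frad 0.4 Ftan(cw+) -5.0 Fz 5.3 M [-0.75  0.66 -0.2 ] w 0.0205
[0.043, 0.002, 0.001, 0.001, 0.0, 0.052],[0.085, 0.007, 0.001, 0.001, 0.0, 0.106],[0.127, 0.015, 0.001, 0.001, 0.0, 0.159],[0.168, 0.027, 0.001, 0.001, 0.0, 0.212],[0.207, 0.042, 0.001, 0.001, 0.0, 0.266]
```

Request:
carry_out:
  series:
    - [[0.043, 0.002, 0, 0, 0, 0.052], [0.085, 0.007, 0, 0, 0, 0.106], [0.127, 0.015, 0, 0, 0, 0.159], [0.168, 0.027, 0, 0, 0, 0.212], [0.19, 0.035, 0, 0, 0, 0.242], [0.19, 0.035, 0, 0, 0, 0.242]]

```text
time: 4.95
eef_pos: [0.5401, 0.1046, 0.1053]
tool_rot: [3.015, 0.875, -0.001]
force: [-3.8, -2.1, 5.3]
gripper_width: 0.0202
```

Run:
```python
from h import *
state(); arc([.78,.78],[.1155]*2)
```

```text
t 4.95 phi 0.779 yawphi 0.783 r 0.0797 z 0.1053 Frad 0.2 Ftan(cw+) -4.3 Fz 5.3 M [-0.51  0.75 -0.19] w 0.0202
[0.0, -0.0, -0.068, 0.001, 0.001, -0.002],[0.0, -0.0, -0.068, 0.001, 0.001, -0.002]
```

Request:
carry_out:
  series:
    - [[-0.003, 0, -0.03, 0, 0, 0], [-0.003, 0, -0.065, 0, 0, 0], [-0.003, 0, -0.065, 0, 0, 0]]

```text
time: 5.25
eef_pos: [0.5397, 0.104, 0.1152]
tool_rot: [3.015, 0.875, -0.001]
force: [1.3, -3.8, -8.3]
gripper_width: 0.02
```

Run:
```python
from h import *
state(); z=get_obs()["eef_pos"][2];  arc(np.linspace(.66,-.02,7),[z]*7)
```

```text
t 5.25 phi 0.772 yawphi 0.783 r 0.0794 z 0.1152 Frad -3.9 Ftan(cw+) -1.0 Fz -8.3 M [-0.76 -0.29 -0.05] w 0.0200
[-0.059, 0.002, 0.0, 0.001, 0.001, -0.082],[-0.118, 0.013, 0.0, 0.001, 0.001, -0.158],[-0.176, 0.03, 0.0, 0.001, 0.001, -0.233],[-0.231, 0.054, 0.0, 0.001, 0.001, -0.309],[-0.283, 0.084, 0.001, 0.001, 0.001, -0.384],[-0.332, 0.119, 0.001, 0.001, 0.001, -0.46],[-0.376, 0.16, 0.001, 0.001, 0.001, -0.535]
```

Request:
carry_out:
  series:
    - [[-0.059, 0.002, 0, 0, 0, -0.082], [-0.118, 0.013, 0, 0, 0, -0.158], [-0.176, 0.03, 0, 0, 0, -0.233], [-0.231, 0.054, 0, 0, 0, -0.309], [-0.283, 0.084, 0, 0, 0, -0.384], [-0.332, 0.119, 0, 0, 0, -0.46], [-0.376, 0.16, 0, 0, 0, -0.535], [-0.376, 0.16, 0, 0, 0, -0.535]]

```text
time: 6.05
eef_pos: [0.5051, 0.0529, 0.1152]
tool_rot: [2.431, 1.987, -0.002]
force: [3.3, -1.9, -8.2]
gripper_width: 0.0204
```

Run:
```python
from h import *
state(); z=get_obs()["eef_pos"][2];  arc([-.13,-.25,-.37,-.49,-.6,-.7,-.78,-.79],[z]*8)
cv2.imwrite("pics/scene3.png",cv2.resize(camera("scene")[170:290,255:415,::-1],None,fx=5,fy=5,interpolation=cv2.INTER_CUBIC))
```

```text
t 6.05 phi -0.028 yawphi -0.023 r 0.0794 z 0.1152 Frad -3.6 Ftan(cw+) -1.2 Fz -8.2 M [-0.38 -0.6  -0.11] w 0.0204
[-0.054, 0.001, 0.0, 0.0, 0.001, -0.072],[-0.117, 0.012, 0.0, 0.0, 0.001, -0.152],[-0.178, 0.03, 0.0, 0.0, 0.001, -0.232],[-0.237, 0.055, 0.001, 0.0, 0.001, -0.312],[-0.287, 0.084, 0.001, 0.0, 0.001, -0.385],[-0.33, 0.115, 0.001, 0.0, 0.002, -0.452],[-0.362, 0.143, 0.001, -0.0, 0.002, -0.505],[-0.366, 0.147, 0.001, -0.0, 0.002, -0.512]
```

View pics/scene3.png

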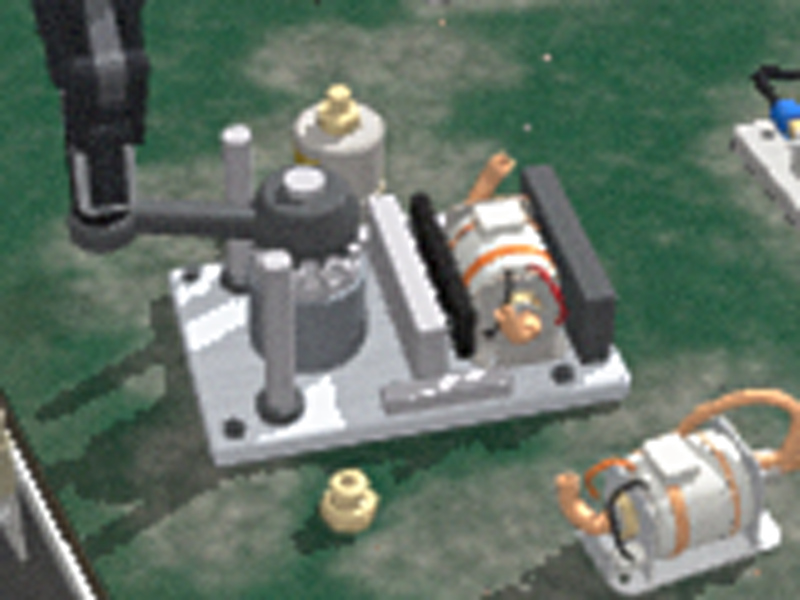

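The lever is visibly lifted: its cap sits higher on the serrations, and the pad has moved toward the valve. Swinging on to the right end.

Request:
carry_out:
  series:
    - [[-0.054, 0.001, 0, 0, 0, -0.072], [-0.117, 0.012, 0, 0, 0, -0.152], [-0.178, 0.03, 0, 0, 0, -0.232], [-0.237, 0.055, 0, 0, 0, -0.312], [-0.287, 0.084, 0, 0, 0, -0.385], [-0.33, 0.115, 0, 0, 0, -0.452], [-0.362, 0.143, 0, 0, 0, -0.505], [-0.366, 0.147, 0, 0, 0, -0.512]]

```text
time: 6.9
eef_pos: [0.5161, -0.0048, 0.1151]
tool_rot: [1.514, 2.752, -0.001]
force: [3.2, 0.5, -7.6]
gripper_width: 0.0203
```

Run:
```python
from h import *
state(); arc([-.80]*3,[.112,.1075,.105])
```

```text
t 6.9 phi 5.497 yawphi -0.787 r 0.0792 z 0.1151 Frad -3.0 Ftan(cw+) -1.3 Fz -7.6 M [-0.03 -0.67 -0.18] w 0.0203
[-0.007, -0.003, 0.021, -0.0, 0.001, -0.008],[-0.007, -0.003, 0.051, -0.0, 0.001, -0.008],[-0.007, -0.003, 0.067, -0.0, 0.001, -0.008]
```

Request:
carry_out:
  series:
    - [[-0.007, -0.002, 0.021, 0, 0, -0.008], [-0.007, -0.002, 0.05, 0, 0, -0.008], [-0.007, -0.002, 0.066, 0, 0, -0.008], [-0.007, -0.002, 0.066, 0, 0, -0.008]]

```text
time: 7.3
eef_pos: [0.5165, -0.0058, 0.1056]
tool_rot: [1.498, 2.759, -0.001]
force: [0.3, -0.9, -0.9]
gripper_width: 0.0204
```

Run:
```python
from h import *
state(); arc(np.linspace(-.73,.07,9),[.1052]*9)
```

```text
t 7.3 phi 5.484 yawphi -0.799 r 0.0794 z 0.1056 Frad 0.2 Ftan(cw+) -1.0 Fz -0.9 M [-0.2  -0.14 -0.03] w 0.0204
[0.037, -0.001, 0.003, 0.0, 0.001, 0.046],[0.09, 0.005, 0.003, 0.0, 0.001, 0.112],[0.142, 0.017, 0.003, 0.0, 0.001, 0.179],[0.192, 0.033, 0.002, 0.0, 0.001, 0.246],[0.241, 0.055, 0.002, 0.0, 0.001, 0.312],[0.287, 0.081, 0.002, 0.001, 0.001, 0.379],[0.33, 0.112, 0.002, 0.001, 0.001, 0.446],[0.37, 0.147, 0.002, 0.001, 0.001, 0.512],[0.406, 0.186, 0.002, 0.001, 0.001, 0.579]
```

Request:
carry_out:
  series:
    - [[0.037, -0.001, 0.002, 0, 0, 0.046], [0.09, 0.005, 0.002, 0, 0, 0.112], [0.142, 0.017, 0.002, 0, 0, 0.179], [0.192, 0.033, 0.002, 0, 0, 0.246], [0.241, 0.055, 0.002, 0, 0, 0.312], [0.287, 0.081, 0.002, 0, 0, 0.379], [0.33, 0.112, 0.002, 0, 0, 0.446], [0.37, 0.147, 0.002, 0, 0, 0.512], [0.406, 0.186, 0.002, 0, 0, 0.579], [0.406, 0.186, 0.002, 0, 0, 0.579]]

```text
time: 8.3
eef_pos: [0.5067, 0.0607, 0.1055]
tool_rot: [2.52, 1.87, -0.0]
force: [0.6, -5.2, 0.3]
gripper_width: 0.0203
```

Run:
```python
from h import *
state(); arc(np.linspace(.13,.33,5),[.1052]*5)
```

```text
t 8.3 phi 0.072 yawphi 0.071 r 0.0797 z 0.1055 Frad -2.1 Ftan(cw+) -4.8 Fz 0.3 M [-0.95 -0.03 -0.23] w 0.0203
[0.031, 0.001, 0.002, 0.002, 0.001, 0.039],[0.057, 0.003, 0.002, 0.002, 0.001, 0.072],[0.083, 0.007, 0.002, 0.002, 0.001, 0.106],[0.11, 0.012, 0.002, 0.002, 0.001, 0.139],[0.135, 0.018, 0.002, 0.002, 0.001, 0.172]
```

Request:
carry_out:
  series:
    - [[0.016, 0, 0.001, 0, 0, 0.02], [0.032, 0.001, 0.001, 0, 0, 0.04], [0.032, 0.001, 0.001, 0, 0, 0.04]]

```text
time: 8.6
eef_pos: [0.5081, 0.0648, 0.1055]
tool_rot: [2.573, 1.796, -0.001]
force: [0.0, -6.0, -0.4]
gripper_width: 0.0199
```

Request:
carry_out:
  series:
    - [[0.016, 0, 0, 0, 0, 0.02], [0.032, 0.001, 0, 0, 0, 0.04], [0.032, 0.001, 0, 0, 0, 0.04]]

```text
time: 8.9
eef_pos: [0.5098, 0.069, 0.1055]
tool_rot: [2.624, 1.72, -0.001]
force: [-0.6, -5.0, -1.6]
gripper_width: 0.0203
```

Run:
```python
from h import *
state()
```

```text
t 8.9 phi 0.183 yawphi 0.188 r 0.0797 z 0.1055 Frad -1.4 Ftan(cw+) -4.9 Fz -1.6 M [-0.88  0.04 -0.08] w 0.0203
```

Request:
carry_out:
  series:
    - [[0.016, 0, 0, 0, 0, 0.02], [0.032, 0.001, 0, 0, 0, 0.04], [0.032, 0.001, 0, 0, 0, 0.04]]

```text
time: 9.2
eef_pos: [0.5117, 0.0731, 0.1055]
tool_rot: [2.673, 1.643, -0.002]
force: [-0.4, -4.7, -1.6]
gripper_width: 0.0204
```

Request:
carry_out:
  series:
    - [[0.016, 0, 0, 0, 0, 0.02], [0.032, 0.001, 0, 0, 0, 0.04], [0.032, 0.001, 0, 0, 0, 0.04]]

```text
time: 9.5
eef_pos: [0.5139, 0.0771, 0.1055]
tool_rot: [2.72, 1.564, -0.002]
force: [0.1, -4.0, -0.9]
gripper_width: 0.0202
```

Run:
```python
from h import *
state()
```

```text
t 9.5 phi 0.298 yawphi 0.304 r 0.0797 z 0.1055 Frad -2.1 Ftan(cw+) -3.4 Fz -0.9 M [-0.81  0.01 -0.12] w 0.0202
```

Request:
carry_out:
  series:
    - [[0.016, 0, 0, 0, 0, 0.02], [0.032, 0.001, 0, 0, 0, 0.04], [0.032, 0.001, 0, 0, 0, 0.04]]

```text
time: 9.8
eef_pos: [0.5163, 0.0811, 0.1055]
tool_rot: [2.764, 1.484, -0.002]
force: [-0.9, -4.2, -0.5]
gripper_width: 0.0202
```

Request:
carry_out:
  series:
    - [[0.016, 0, 0, 0, 0, 0.02], [0.032, 0.001, 0, 0, 0, 0.04], [0.032, 0.001, 0, 0, 0, 0.04]]

```text
time: 10.1
eef_pos: [0.5189, 0.0848, 0.1055]
tool_rot: [2.806, 1.403, -0.003]
force: [0.1, -4.7, -0.4]
gripper_width: 0.0203
```

Run:
```python
from h import *
state()
cv2.imwrite("pics/scene4.png",cv2.resize(camera("scene")[170:290,255:415,::-1],None,fx=5,fy=5,interpolation=cv2.INTER_CUBIC))
```

```text
t 10.1 phi 0.413 yawphi 0.421 r 0.0797 z 0.1055 Frad -2.9 Ftan(cw+) -3.7 Fz -0.4 M [-0.8   0.1  -0.09] w 0.0203
```

View pics/scene4.png

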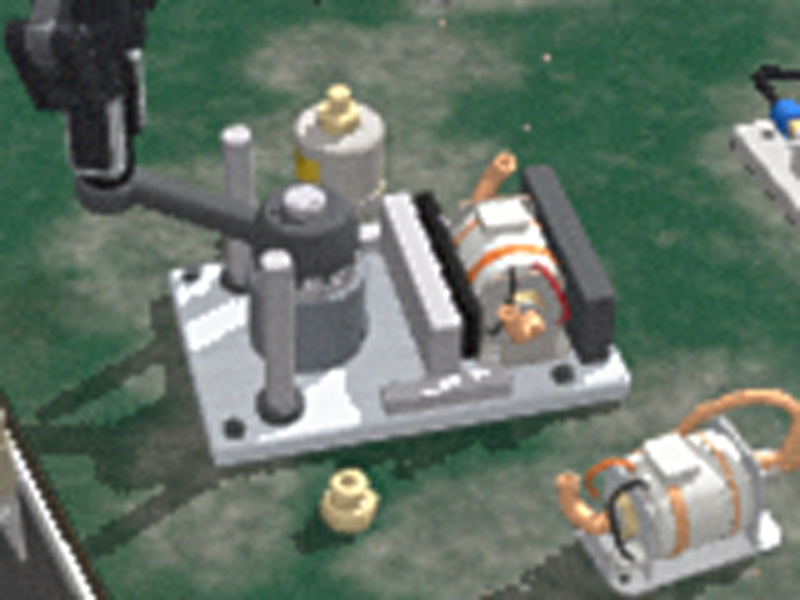

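The pad, at about (450,280), is close to the valve. Continuing in small bites.

Request:
carry_out:
  series:
    - [[0.016, 0, 0, 0, 0, 0.02], [0.032, 0.001, 0, 0, 0, 0.04], [0.032, 0.001, 0, 0, 0, 0.04]]

```text
time: 10.45
eef_pos: [0.5215, 0.0882, 0.1054]
tool_rot: [2.845, 1.321, -0.004]
force: [-1.9, -5.1, 1.1]
gripper_width: 0.0204
```

Request:
carry_out:
  series:
    - [[0.016, 0, 0, 0, 0, 0.02], [0.032, 0.001, 0, 0, 0, 0.04], [0.032, 0.001, 0, 0, 0, 0.04]]

```text
time: 10.75
eef_pos: [0.5239, 0.0911, 0.1054]
tool_rot: [2.882, 1.237, -0.006]
force: [-2.9, -8.1, 1.4]
gripper_width: 0.0202
```

Run:
```python
from h import *
state()
```

```text
t 10.75 phi 0.515 yawphi 0.537 r 0.0798 z 0.1054 Frad -3.2 Ftan(cw+) -7.9 Fz 1.4 M [-1.38  0.62  0.4 ] w 0.0202
```

Request:
carry_out:
  series:
    - [[0.016, 0, 0, 0, 0, 0.01], [0.016, 0, 0, 0, 0, 0.01]]

```text
time: 10.95
eef_pos: [0.5247, 0.092, 0.1053]
tool_rot: [2.889, 1.218, -0.01]
force: [-4.2, -8.5, 1.3]
gripper_width: 0.0202
```

Run:
```python
from h import *
state()
```

```text
t 10.95 phi 0.529 yawphi 0.550 r 0.0798 z 0.1053 Frad -2.7 Ftan(cw+) -9.1 Fz 1.3 M [-1.62  0.8   0.41] w 0.0202
```

Request:
carry_out:
  series:
    - [[0.016, 0, 0, 0, 0, 0.01], [0.016, 0, 0, 0, 0, 0.01]]

```text
time: 11.15
eef_pos: [0.5253, 0.0928, 0.1053]
tool_rot: [2.895, 1.199, -0.014]
force: [-5.4, -9.3, 2.5]
gripper_width: 0.0202
```

Run:
```python
from h import *
state()
```

```text
t 11.15 phi 0.542 yawphi 0.563 r 0.0799 z 0.1053 Frad -2.5 Ftan(cw+) -10.4 Fz 2.5 M [-1.73  0.87  0.45] w 0.0202
```

Request:
carry_out:
  series:
    - [[0.016, 0, 0, 0, 0, 0.01], [0.032, 0, 0, 0, 0, 0.02], [0.032, 0, 0, 0, 0, 0.02], [0.032, 0, 0, 0, 0, 0.02]]

```text
time: 11.55
eef_pos: [0.528, 0.0967, 0.105]
tool_rot: [2.914, 1.158, -0.014]
force: [-4.2, 2.3, -1.5]
gripper_width: 0.0201
```

Run:
```python
from h import *
state()
cv2.imwrite("pics/scene5.png",cv2.resize(camera("scene")[170:290,255:415,::-1],None,fx=5,fy=5,interpolation=cv2.INTER_CUBIC))
cv2.imwrite("pics/wrist5.png",camera("wrist")[:,:,::-1])
```

```text
t 11.55 phi 0.600 yawphi 0.591 r 0.0808 z 0.1050 Frad 4.5 Ftan(cw+) -1.5 Fz -1.5 M [ 0.41  0.58 -0.24] w 0.0201
```

View pics/scene5.png

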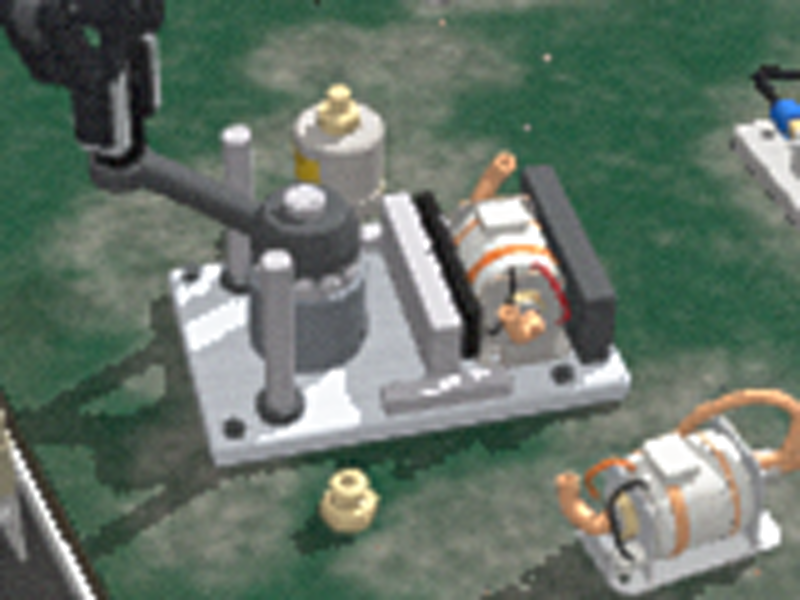

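View pics/wrist5.png

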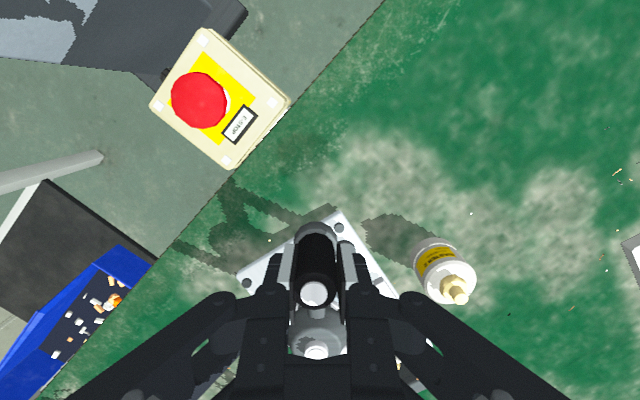

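Run:
```python
from h import *
state(); arc([.60,.62,.64],[.1053]*3)
a=cv2.imread("pics/scene4.png");b=cv2.imread("pics/scene5.png"); cv2.imwrite("pics/cmp.png",cv2.resize(np.hstack([a[160:380,360:560],b[160:380,360:560]]),None,fx=2,fy=2))
```

```text
t 11.65 phi 0.601 yawphi 0.592 r 0.0809 z 0.1050 Frad 5.0 Ftan(cw+) -1.9 Fz -0.9 M [ 0.57  0.74 -0.26] w 0.0201
[-0.0, 0.008, -0.002, 0.002, 0.007, 0.005],[0.01, 0.008, -0.002, 0.002, 0.007, 0.019],[0.021, 0.009, -0.002, 0.002, 0.007, 0.032]
```

View pics/cmp.png

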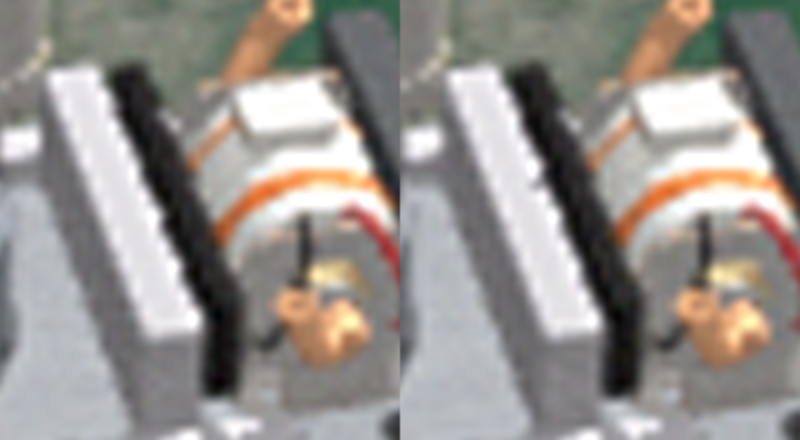

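Request:
carry_out:
  series:
    - [[0, 0.008, 0, 0, 0, 0.005], [0.01, 0.008, 0, 0, 0, 0.019], [0.021, 0.009, 0, 0, 0, 0.032], [0.021, 0.009, 0, 0, 0, 0.032]]

```text
time: 12.05
eef_pos: [0.5307, 0.099, 0.1049]
tool_rot: [2.942, 1.09, -0.014]
force: [-4.9, 3.6, 1.2]
gripper_width: 0.0202
```

Run:
```python
from h import *
state(); arc([.66,.68,.70],[.1053]*3)
```

```text
t 12.05 phi 0.644 yawphi 0.639 r 0.0807 z 0.1049 Frad 5.9 Ftan(cw+) -1.5 Fz 1.2 M [ 0.68  0.69 -0.19] w 0.0202
[0.009, 0.007, -0.003, 0.001, 0.007, 0.014],[0.019, 0.007, -0.003, 0.001, 0.007, 0.028],[0.03, 0.008, -0.003, 0.001, 0.007, 0.041]
```

Request:
carry_out:
  series:
    - [[0.01, 0.004, 0, 0, 0, 0.014], [0.02, 0.005, 0, 0, 0, 0.028], [0.03, 0.006, 0, 0, 0, 0.041], [0.03, 0.006, 0, 0, 0, 0.041]]

```text
time: 12.45
eef_pos: [0.5352, 0.1012, 0.1053]
tool_rot: [2.974, 0.997, -0.013]
force: [-2.9, -1.1, 5.4]
gripper_width: 0.0198
```

Run:
```python
from h import *
state(); arc([.66,.68,.70],[.1053]*3)
```

```text
t 12.45 phi 0.705 yawphi 0.701 r 0.0796 z 0.1053 Frad 0.8 Ftan(cw+) -3.0 Fz 5.4 M [-0.15  0.1  -0.33] w 0.0198
[-0.024, 0.0, 0.0, 0.001, 0.006, -0.028],[-0.013, -0.0, 0.0, 0.002, 0.006, -0.014],[-0.003, -0.0, 0.0, 0.002, 0.006, -0.001]
```

Request:
carry_out:
  series:
    - [[0.011, 0, 0, 0, 0, 0.014], [0.021, 0, 0, 0, 0, 0.027], [0.021, 0, 0, 0, 0, 0.027]]

```text
time: 12.75
eef_pos: [0.5378, 0.1031, 0.1053]
tool_rot: [2.994, 0.935, -0.012]
force: [-3.0, -1.9, 4.4]
gripper_width: 0.0205
```

Request:
carry_out:
  series:
    - [[0.011, 0, 0, 0, 0, 0.014], [0.021, 0, 0, 0, 0, 0.027], [0.021, 0, 0, 0, 0, 0.027]]

```text
time: 13.05
eef_pos: [0.5405, 0.1049, 0.1053]
tool_rot: [3.012, 0.872, -0.013]
force: [-3.5, -2.5, 4.4]
gripper_width: 0.0207
```

Run:
```python
from h import *
state(); arc([.66,.68,.70],[.1053]*3)
cv2.imwrite("pics/scene6.png",cv2.resize(camera("scene")[170:290,255:415,::-1],None,fx=5,fy=5,interpolation=cv2.INTER_CUBIC))
a=cv2.imread("pics/scene4.png");b=cv2.imread("pics/scene6.png"); cv2.imwrite("pics/cmp2.png",np.hstack([a[100:400,200:580],b[100:400,200:580]]))
```

```text
t 13.05 phi 0.786 yawphi 0.784 r 0.0797 z 0.1053 Frad -0.3 Ftan(cw+) -4.3 Fz 4.4 M [-0.39  0.31 -0.32] w 0.0207
[-0.067, 0.004, 0.0, 0.002, 0.006, -0.083],[-0.056, 0.003, 0.0, 0.002, 0.006, -0.07],[-0.046, 0.002, 0.0, 0.002, 0.006, -0.056]
```

View pics/cmp2.png

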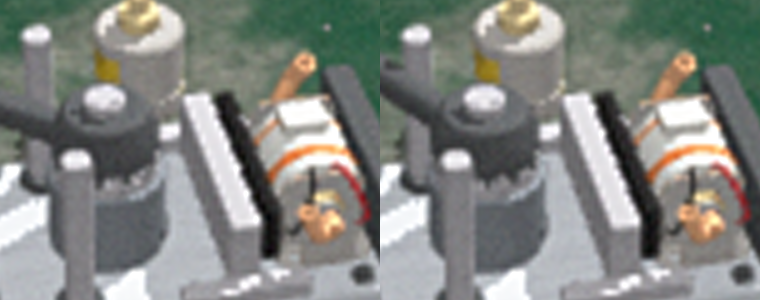

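```bash
cat > jaw.py <<'E'
from h import *
xf=np.array([.9753,-.2207,0]); yf=np.array([.2207,.9753,0]); S=np.array([.583,.0375,0])
c=calibration("scene"); Ti=np.linalg.inv(c["cam_to_world"])
def proj(P):
    q=(Ti[:3,:3]@P.T).T+Ti[:3,3]; q=(c["mtx"]@q.T).T; return q[:,:2]/q[:,2:]
def prof(img,crop):
    xs=np.arange(15,75,.25)/1e3; acc=0
    for y in np.linspace(-.03,.03,25):
        p=proj(S+np.outer(xs,xf)+y*yf+[0,0,.05])
        if crop: p=(p-[255,170]+.5)*5-.5
        acc=acc+cv2.remap(img,p[:,0].astype(np.float32),p[:,1].astype(np.float32),cv2.INTER_LINEAR)[:,0].astype(float) if False else acc+cv2.remap(cv2.cvtColor(img,cv2.COLOR_BGR2GRAY),p[:,0].astype(np.float32),p[:,1].astype(np.float32),cv2.INTER_LINEAR)[:,0].astype(float)
    return xs*1e3,acc/25
E
python3 - <<'E'
from jaw import *
for n,cr in [("scene0",0),("scene3",1),("scene4",1),("scene5",1),("scene6",1)]:
    x,p=prof(cv2.imread(f"pics/{n}.png"),cr)
    # falling edge: bright jaw ->black pad : steepest descent centroid
    g=np.gradient(p,x); i=np.argmin(g); sl=slice(max(i-12,0),i+13); w=np.clip(-g[sl],0,None)
    j=np.argmax(g[:i]); 
    print(n,"fall %.2f"%((w*x[sl]).sum()/w.sum()), "rise %.2f"%x[j], p[::12].round(0))
E
```

```text
scene0 fall 41.40 rise 29.25 [110. 123. 121. 108. 116. 204. 232. 231. 236. 103.  32.  36.  46.  97.
 153. 151. 149. 161. 174. 170.]
scene3 fall 44.54 rise 32.25 [110. 133. 144. 132. 117. 106. 200. 230. 228. 242. 103.  25.  33.  41.
  93. 153. 146. 156. 172. 165.]
scene4 fall 50.07 rise 38.25 [103. 124. 137. 159. 175. 138. 116. 107. 207. 229. 228. 240.  67.  29.
  44. 113. 148. 153. 168. 171.]
scene5 fall 50.18 rise 38.25 [108. 122. 136. 153. 175. 139. 119. 107. 203. 230. 228. 239.  71.  28.
  44. 113. 148. 153. 167. 171.]
scene6 fall 49.84 rise 38.00 [104. 122. 137. 158. 175. 136. 116. 109. 214. 228. 229. 233.  55.  30.
  45. 114. 148. 152. 168. 171.]
```

Run:
```python
from h import *
o=get_obs(); print(row(*gp(.775,.115),o)); 
q=dict(o); p,y=gp(.775,.115); q["eef_pos"]=np.array(p); q["tool_rot"]=down(y).as_rotvec()
print(",".join(str(row(*gp(f,.115),q)) for f in np.linspace(.65,-.30,9)))
```

```text
[-0.006, 0.0, -0.065, 0.002, 0.006, -0.006]
[-0.066, 0.004, -0.0, -0.0, -0.0, -0.083],[-0.128, 0.016, -0.0, -0.0, -0.0, -0.162],[-0.188, 0.035, -0.0, -0.0, -0.0, -0.242],[-0.246, 0.06, -0.0, -0.0, -0.0, -0.321],[-0.3, 0.093, -0.0, -0.0, -0.0, -0.4],[-0.35, 0.131, -0.0, -0.0, -0.0, -0.479],[-0.395, 0.176, -0.0, -0.0, -0.0, -0.558],[-0.434, 0.225, -0.0, -0.0, -0.0, -0.637],[-0.467, 0.279, -0.0, -0.0, -0.0, -0.717]
```

Request:
carry_out:
  series:
    - [[-0.006, 0, -0.035, 0.002, 0.006, -0.006], [-0.006, 0, -0.065, 0.002, 0.006, -0.006], [-0.006, 0, -0.065, 0.002, 0.006, -0.006]]

```text
time: 13.4
eef_pos: [0.5395, 0.1039, 0.1144]
tool_rot: [3.012, 0.889, -0.002]
force: [0.7, -5.1, -8.6]
gripper_width: 0.0202
```

Run:
```python
from jaw import *
state()
im=camera("scene")[:,:,::-1].copy()
cv2.imwrite("pics/scene7.png",cv2.resize(im[170:290,255:415],None,fx=5,fy=5,interpolation=cv2.INTER_CUBIC))
```

```text
t 13.4 phi 0.768 yawphi 0.774 r 0.0794 z 0.1144 Frad -4.7 Ftan(cw+) -2.2 Fz -8.6 M [-0.99 -0.23 -0.15] w 0.0202
```

View pics/scene7.png

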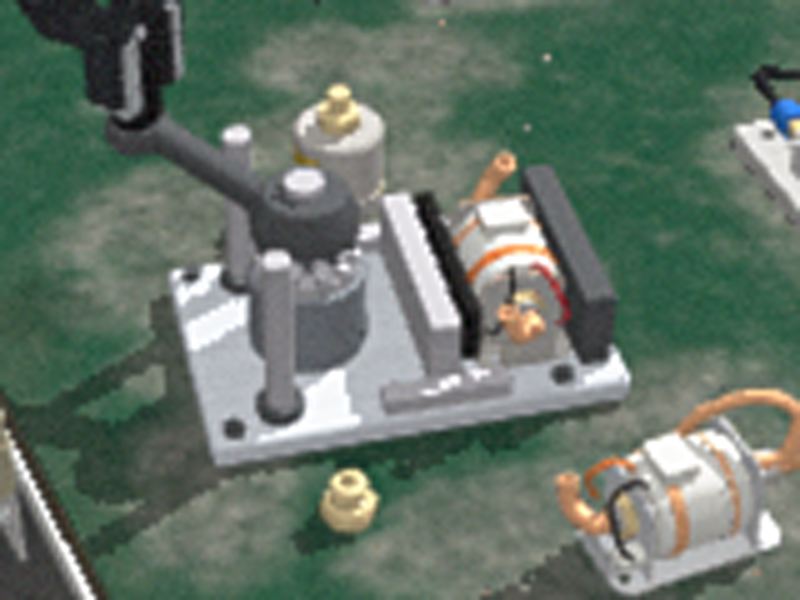

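Request:
carry_out:
  series:
    - [[-0.066, 0.004, 0, 0, 0, -0.083], [-0.128, 0.016, 0, 0, 0, -0.162], [-0.188, 0.035, 0, 0, 0, -0.242], [-0.246, 0.06, 0, 0, 0, -0.321], [-0.3, 0.093, 0, 0, 0, -0.4], [-0.35, 0.131, 0, 0, 0, -0.479], [-0.395, 0.176, 0, 0, 0, -0.558], [-0.434, 0.225, 0, 0, 0, -0.637], [-0.467, 0.279, 0, 0, 0, -0.717], [-0.467, 0.279, 0, 0, 0, -0.717]]

```text
time: 14.45
eef_pos: [0.5038, 0.0304, 0.1138]
tool_rot: [-2.129, -2.309, 0.001]
force: [4.2, 0.4, -8.1]
gripper_width: 0.0202
```

```bash
cat >> jaw.py <<'E'
def jaw(name):
    im=camera("scene")[:,:,::-1].copy(); cv2.imwrite(f"pics/{name}.png",cv2.resize(im[170:290,255:415],None,fx=5,fy=5,interpolation=cv2.INTER_CUBIC))
    x,p=prof(cv2.imread(f"pics/{name}.png"),1); g=np.gradient(p,x); i=np.argmin(g); sl=slice(max(i-12,0),i+13); w=np.clip(-g[sl],0,None)
    print(name,"fall %.2f"%((w*x[sl]).sum()/w.sum()),"rise",x[np.argmax(g[:i])])
E
python3 - <<'E'
from jaw import *
state(); jaw("scene8"); arc([-.30,-.30,-.3,-.3],[.112,.1095,.107,.1053])
E
```

```text
t 14.45 phi 5.971 yawphi -0.304 r 0.0795 z 0.1138 Frad -4.2 Ftan(cw+) 0.0 Fz -8.1 M [ 0.07 -0.77  0.03] w 0.0202
scene8 fall 49.85 rise 38.0
[0.004, -0.001, 0.012, -0.001, 0.0, -0.0],[0.004, -0.001, 0.029, -0.001, 0.0, -0.0],[0.004, -0.001, 0.045, -0.001, 0.0, -0.0],[0.004, -0.001, 0.057, -0.001, 0.0, -0.0]
```

Request:
carry_out:
  series:
    - [[0.003, 0, 0.012, 0, 0, 0], [0.003, 0, 0.029, 0, 0, 0], [0.003, 0, 0.035, 0, 0, 0], [0.003, 0, 0.035, 0, 0, 0]]

```text
time: 14.9
eef_pos: [0.5038, 0.0314, 0.1084]
tool_rot: [-2.134, -2.305, 0.001]
force: [3.2, -1.4, -6.9]
gripper_width: 0.0204
```

Run:
```python
from h import *
state()
```

```text
t 14.9 phi 5.984 yawphi -0.299 r 0.0795 z 0.1084 Frad -3.1 Ftan(cw+) -1.7 Fz -6.9 M [-0.44 -0.66 -0.16] w 0.0204
```

Request:
carry_out:
  series:
    - [[0, 0, 0.012, 0, 0, 0], [0, 0, 0.021, 0, 0, 0], [0, 0, 0.021, 0, 0, 0]]

```text
time: 15.2
eef_pos: [0.5037, 0.0314, 0.1056]
tool_rot: [-2.134, -2.305, 0.001]
force: [-0.3, -2.8, -0.4]
gripper_width: 0.0205
```

Run:
```python
from jaw import *
state(); jaw("scene9")
```

```text
t 15.2 phi 5.984 yawphi -0.299 r 0.0795 z 0.1056 Frad 0.5 Ftan(cw+) -2.8 Fz -0.4 M [-0.46 -0.05 -0.21] w 0.0205
scene9 fall 49.83 rise 38.0
```

View pics/scene9.png

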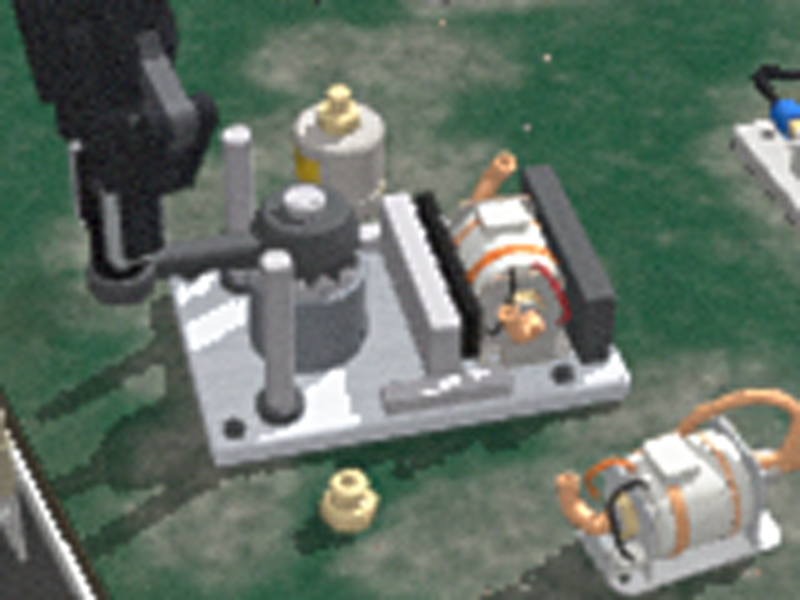

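Request:
carry_out:
  series:
    - [[0.016, 0, 0, 0, 0, 0.02], [0.032, 0.001, 0, 0, 0, 0.04], [0.032, 0.001, 0, 0, 0, 0.04]]

```text
time: 15.55
eef_pos: [0.5035, 0.0363, 0.1057]
tool_rot: [2.203, 2.24, -0.001]
force: [0.6, -3.4, -3.3]
gripper_width: 0.0202
```

Run:
```python
from jaw import *
state(); jaw("scene10")
```

```text
t 15.55 phi 6.045 yawphi -0.239 r 0.0795 z 0.1057 Frad -0.5 Ftan(cw+) -3.4 Fz -3.3 M [-0.64 -0.27 -0.23] w 0.0202
scene10 fall 49.85 rise 38.0
```

Request:
carry_out:
  series:
    - [[0.016, 0, 0, 0, 0, 0.02], [0.032, 0.001, 0, 0, 0, 0.04], [0.032, 0.001, 0, 0, 0, 0.04]]

```text
time: 15.9
eef_pos: [0.5035, 0.0409, 0.1057]
tool_rot: [2.268, 2.174, -0.002]
force: [1.0, -3.6, -3.0]
gripper_width: 0.0202
```

Run:
```python
from jaw import *
state(); jaw("scene11")
```

```text
t 15.9 phi -0.180 yawphi -0.180 r 0.0795 z 0.1057 Frad -1.1 Ftan(cw+) -3.6 Fz -3.0 M [-0.62 -0.22 -0.24] w 0.0202
scene11 fall 49.85 rise 38.0
```

Request:
carry_out:
  series:
    - [[0.016, 0, 0, 0, 0, 0.02], [0.032, 0.001, 0, 0, 0, 0.04], [0.032, 0.001, 0, 0, 0, 0.04]]

```text
time: 16.25
eef_pos: [0.5039, 0.0454, 0.1057]
tool_rot: [2.33, 2.107, -0.002]
force: [0.8, -4.7, -3.0]
gripper_width: 0.0201
```

Run:
```python
from jaw import *
state(); jaw("scene12")
```

```text
t 16.25 phi -0.124 yawphi -0.122 r 0.0795 z 0.1057 Frad -1.3 Ftan(cw+) -4.6 Fz -3.0 M [-0.97 -0.18 -0.13] w 0.0201
scene12 fall 50.04 rise 38.0
```

Request:
carry_out:
  series:
    - [[0.01, 0, 0, 0, 0, 0.013], [0.021, 0, 0, 0, 0, 0.027], [0.021, 0, 0, 0, 0, 0.027]]

```text
time: 16.6
eef_pos: [0.5042, 0.0484, 0.1057]
tool_rot: [2.372, 2.059, -0.002]
force: [0.2, -4.4, -3.6]
gripper_width: 0.0203
```

Run:
```python
from jaw import *
state(); jaw("scene13")
```

```text
t 16.6 phi -0.085 yawphi -0.082 r 0.0795 z 0.1057 Frad -0.8 Ftan(cw+) -4.4 Fz -3.6 M [-0.96 -0.25 -0.1 ] w 0.0203
scene13 fall 50.16 rise 38.25
```

Request:
carry_out:
  series:
    - [[0.01, 0, 0, 0, 0, 0.013], [0.021, 0, 0, 0, 0, 0.027], [0.021, 0, 0, 0, 0, 0.027]]

```text
time: 16.95
eef_pos: [0.5046, 0.0512, 0.1057]
tool_rot: [2.412, 2.011, -0.004]
force: [0.3, -5.9, -3.7]
gripper_width: 0.0205
```

Run:
```python
from jaw import *
state(); jaw("scene14")
```

```text
t 16.95 phi -0.049 yawphi -0.042 r 0.0795 z 0.1057 Frad -1.3 Ftan(cw+) -5.7 Fz -3.7 M [-1.42 -0.18  0.09] w 0.0205
scene14 fall 50.18 rise 38.25
```

Request:
carry_out:
  series:
    - [[0.01, 0, 0, 0, 0, 0.006], [0.02, 0, 0, 0, 0, 0.01], [0.02, 0, 0, 0, 0, 0.01]]

```text
time: 17.3
eef_pos: [0.505, 0.0531, 0.1057]
tool_rot: [2.426, 1.992, -0.007]
force: [0.0, -10.7, -2.5]
gripper_width: 0.0205
```

Run:
```python
from jaw import *
state(); jaw("scene15")
```

```text
t 17.3 phi -0.025 yawphi -0.027 r 0.0796 z 0.1057 Frad -2.1 Ftan(cw+) -10.5 Fz -2.5 M [-2.14  0.04 -0.08] w 0.0205
scene15 fall 50.18 rise 38.25
```

The force is 10.5 N with the jaw not moving, so the end stop is reached. Relaxing within the play and checking the jaw.

Request:
carry_out:
  series:
    - [[-0.016, 0, 0, 0, 0, -0.02], [-0.037, 0, 0, 0, 0, -0.04], [-0.037, 0, 0, 0, 0, -0.04]]

```text
time: 17.65
eef_pos: [0.5041, 0.0477, 0.1057]
tool_rot: [2.364, 2.065, -0.005]
force: [2.9, -2.1, -4.4]
gripper_width: 0.0202
```

Run:
```python
from jaw import *
state(); jaw("scene16"); arc([-.12,-.12],[.1155]*2)
```

```text
t 17.65 phi -0.094 yawphi -0.088 r 0.0796 z 0.1057 Frad -3.1 Ftan(cw+) -1.7 Fz -4.4 M [-0.39 -0.55  0.04] w 0.0202
scene16 fall 50.20 rise 38.25
[-0.015, -0.0, -0.065, -0.0, 0.003, -0.022],[-0.015, -0.0, -0.065, -0.0, 0.003, -0.022]
```

Request:
carry_out:
  series:
    - [[0, 0, -0.035, 0, 0.003, 0], [0, 0, -0.065, 0, 0.003, 0], [0, 0, -0.065, 0, 0.003, 0]]

```text
time: 18.0
eef_pos: [0.5042, 0.048, 0.1157]
tool_rot: [-2.368, -2.065, -0.0]
force: [3.7, -1.7, -9.1]
gripper_width: 0.02
```

Run:
```python
from jaw import *
state(); jaw("scene17"); z=get_obs()["eef_pos"][2]; arc([-.2,-.31,-.42,-.53,-.63,-.64],[z]*6)
```

```text
t 18.0 phi -0.090 yawphi -0.086 r 0.0795 z 0.1157 Frad -3.9 Ftan(cw+) -1.2 Fz -9.1 M [-0.44 -0.81 -0.12] w 0.0200
scene17 fall 50.17 rise 38.25
[-0.058, 0.002, -0.0, -0.0, -0.0, -0.076],[-0.116, 0.012, -0.0, -0.0, -0.0, -0.149],[-0.172, 0.028, -0.0, -0.0, -0.0, -0.222],[-0.226, 0.05, -0.0, -0.0, -0.0, -0.296],[-0.273, 0.076, -0.0, -0.0, -0.0, -0.362],[-0.277, 0.078, -0.0, -0.0, -0.0, -0.369]
```

Request:
carry_out:
  series:
    - [[-0.058, 0.002, 0, 0, 0, -0.076], [-0.116, 0.012, 0, 0, 0, -0.149], [-0.172, 0.028, 0, 0, 0, -0.222], [-0.226, 0.05, 0, 0, 0, -0.296], [-0.273, 0.076, 0, 0, 0, -0.362], [-0.277, 0.078, 0, 0, 0, -0.369], [-0.277, 0.078, 0, 0, 0, -0.369]]

```text
time: 18.75
eef_pos: [0.5103, 0.0055, 0.1152]
tool_rot: [-1.715, -2.632, -0.001]
force: [6.1, 0.4, -9.6]
gripper_width: 0.0203
```

Request:
carry_out:
  series:
    - [[0, 0, 0.02, 0, 0, 0], [0, 0, 0.045, 0, 0, 0], [0, 0, 0.065, 0, 0, 0], [0, 0, 0.065, 0, 0, 0]]

```text
time: 19.15
eef_pos: [0.5102, 0.0055, 0.1056]
tool_rot: [-1.716, -2.632, -0.001]
force: [2.4, -0.7, -3.1]
gripper_width: 0.0203
```

Run:
```python
from jaw import *
state(); jaw("scene18")
```

```text
t 19.15 phi 5.647 yawphi -0.638 r 0.0795 z 0.1056 Frad -1.9 Ftan(cw+) -1.6 Fz -3.1 M [-0.29 -0.5  -0.19] w 0.0203
scene18 fall 50.18 rise 38.25
```

View pics/scene18.png

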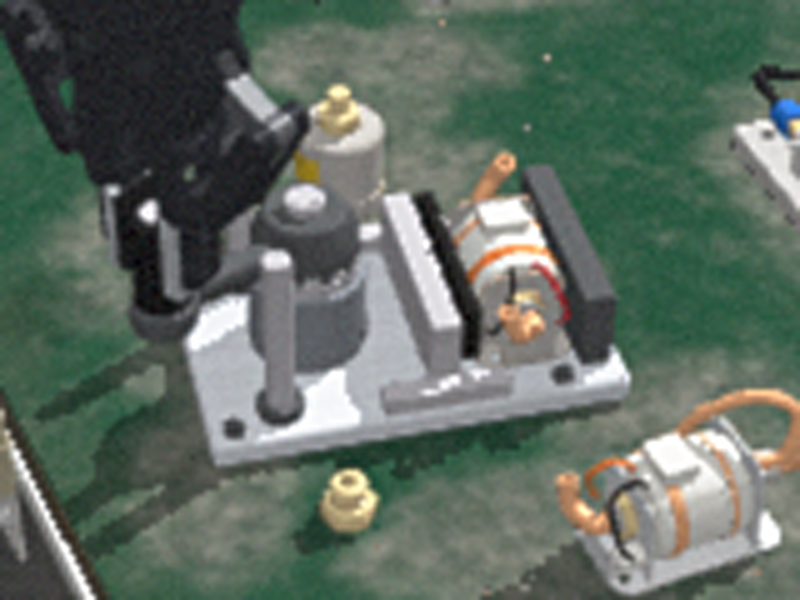

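Lever is fully down at about −0.64 rad (right half), and the jaw is unchanged at 50.18 mm. Releasing.

Request:
carry_out:
  series:
    - [[0, 0, 0.001, 0, 0, 0], [0, 0, 0.001, 0, 0, 0], [0, 0, 0.001, 0, 0, 0], [0, 0, 0.001, 0, 0, 0], [0, 0, 0.001, 0, 0, 0], [0, 0, 0.001, 0, 0, 0]]
  fingers: -1

```text
time: 19.8
eef_pos: [0.5102, 0.0056, 0.1055]
tool_rot: [-1.715, -2.632, -0.001]
force: [-0.2, 0.6, 0.0]
gripper_width: 0.0851
```

Request:
carry_out:
  series:
    - [[0, 0, -0.1, 0, 0, 0], [0, 0, -0.3, 0, 0, 0], [0, 0, -0.6, 0, 0, 0], [0, 0, -0.9, 0, 0, 0], [0, 0, -0.9, 0, 0, 0]]

```text
time: 20.3
eef_pos: [0.5122, 0.0052, 0.2463]
tool_rot: [1.711, 2.625, 0.007]
force: [1.3, -0.3, -1.0]
gripper_width: 0.0854
```

Request:
carry_out:
  series:
    - [[0, -0.5, 0, 0, 0, 0], [0, -0.5, 0, 0, 0, 0], [0, -0.5, 0, 0, 0, 0]]

```text
time: 20.6
eef_pos: [0.4413, -0.0256, 0.2461]
tool_rot: [1.712, 2.624, 0.007]
force: [0.6, 0.2, -0.1]
gripper_width: 0.0853
```

Run:
```python
from jaw import *
state(); print(get_obs()["eef_pos"]); jaw("scene19")
im=camera("top")[:,:,::-1]; cv2.imwrite("pics/top19.png",cv2.resize(im[150:280,270:400],None,fx=4.6,fy=4.6,interpolation=cv2.INTER_CUBIC))
```

```text
t 20.6 phi 5.642 yawphi -0.637 r 0.1551 z 0.2461 Frad -0.6 Ftan(cw+) -0.0 Fz -0.1 M [ 0.07 -0.02 -0.06] w 0.0853
[ 0.44132039 -0.02559223  0.24610239]
scene19 fall 50.17 rise 38.25
```

View pics/scene19.png

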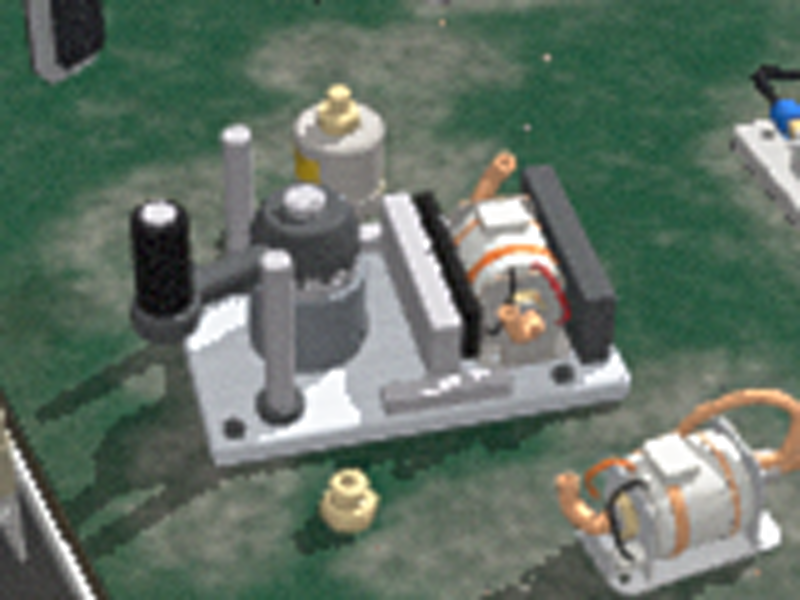

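View pics/top19.png

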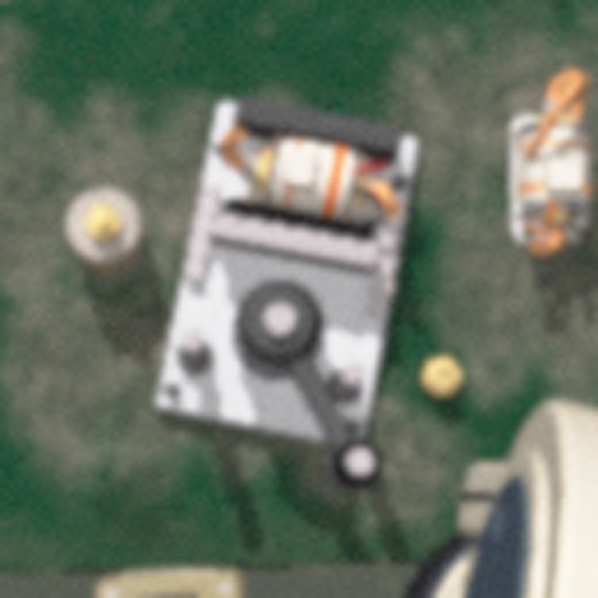

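Run:
```python
from h import *
t=lambda x,y:((x+.5)/4.6-.5+270,(y+.5)/4.6-.5+150)
s=lambda x,y:((x+.5)/5-.5+255,(y+.5)/5-.5+170)
x,e=tri(t(359,462),s(158,212)); v=x[:2]-C; print(x,e,A0-2*np.pi-np.arctan2(v[1],v[0]),np.hypot(*v))
job_done()
```

```text
[0.50895787 0.00412701 0.12684889] [np.float64(0.00041780996569308604), np.float64(0.0004178099656929848)] -0.6460533016619951 0.08121571915284245
the job is handed in; nothing more can be done
```

The valve is clamped: the screw is at its end stop, the lever is parked right of centre and fully down, and the gripper is clear. I handed the job in at about 21 s of the 72 s allowed; no verdict came back.

**What I did:** I gripped the lever, turned it clockwise to the left end of its swing, then lifted it, swung it back and took further bites. When the screw was tight I lifted the lever once more, dropped it one tooth further right, opened the fingers and drew the arm back.

**Last checks:**
- **Tightness:** pushing clockwise with about 10.5 N at the grip no longer moved the jaw. The camera put it at 50.18 mm before the lever was parked and 50.17 mm after release. The pad face had stopped against the valve, and the jaw had closed up on it by roughly 3 mm.
- **Lever:** it sits at about −0.64 rad, in the right-hand half. The grip top is about 127 mm high by triangulation, against 126 mm expected when down, and the tool was back at its lowered height before release.
- **Surroundings:** the reference leak, hex fitting and spare valve look unmoved in the pictures.

**What disagreed:**
- **Slipped teeth:** on my first arrival at the stop, I pushed past 10 N and the lever seems to have jumped over the serrations. The jaw fell back about 0.3 mm, so I took a new bite and retightened to the same stop.
- **Travel:** the jaw moved about 8.8 mm in the images, slightly under the 9.0 mm that the stated minimum of 1.8 rad would give. I put that down to image scale.

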